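# Free the ratchet and lower the glue press

### The job

The glue press on the 3D-printing bench is held open by its ratchet. Press the red tab of the pawl all the way down so that the pawl comes free of the teeth and stays free, then push the blue crossbar of the press arm down past the teeth until the arm stops with its rubber pad on the yellow printed paddle. Only press and push: leave the pawl free, the yellow paddle in its place on the block and the other things on the bench undisturbed, and finish with the hand clear.

Things in the scene. Friction and masses are not known exactly. Their poses are not given: they have to be found in the camera images.
- press: Bench press, fixed to the table: grey base plate 240 x 110 x 15 mm, aluminium block under the pad (70 x 110 mm, top 62 mm high), posts up to 133 mm high. Origin on the table below its middle; x points along the machine from crossbar end to red tab end, y across it (parallel to the hinge), z up. Its moving parts lie in its y = 0 plane.
- main_hinge (a point): Middle of the press arm's horizontal hinge axis, 115 mm above the table; the axis runs along the press's y.
- crossbar (a point): Centre of the blue round crossbar at the arm's outer end: 24 mm diameter, 90 mm long, parallel to the hinge, swinging at 180 mm radius about it. Raised: centre about 238 mm high, arm 43 degrees up; fully down: level with the hinge. It moves 48 mm outwards (press -x) as it comes down. About 2 to 6 N on top moves it; the stiff hinge keeps it where it is left.
- press_arm (a joint): Angle of the press arm, rad: about 0 raised (start -0.04 to 0.04), grows as the arm goes down, 0.75 fully down on its stop, with the pad on the yellow paddle. While the pawl is engaged a tooth blocks it after at most 0.1 rad; teeth follow every 0.25 rad.
- tab_top (a point): Middle of the top of the pawl's red tab, 34 (press x) x 36 x 6 mm, about 75 mm high, 130 mm from the hinge on the side away from the arm. Pressed from above (about 3 N) it swings down 20 mm to a stop and stays. Its pivot is 80 mm towards the hinge, 60 mm high. The pawl's upright hook stands 56 mm from the tab's middle (42 mm when pressed), top 118 mm high.
- pawl (a joint): Angle of the pawl, rad: 0 engaged (start 0 to 0.02), grows as the tab is pressed, clear of the teeth above about 0.15, 0.25 at the stop with the tab fully down.
- coupon: Yellow 3D-printed paddle, 6 mm thick: disc 40 mm across with a handle 13 mm wide, 90 mm long overall. Lies loose on the block with its disc under the pad. Origin at the middle of its underside, 62 mm above the table; handle along its +y. Not to be handled.
- cutters: Side cutters with blue handles lying on the table, about 130 x 50 x 14 mm, jaws along +x; origin at the middle of the underside. Bystander.
- level: Small aluminium spirit level, 110 x 18 x 26 mm, long along x, lying on the table; origin at the middle of the underside. Bystander.
- glue: White glue bottle with orange nozzle, 32 mm diameter, 75 mm high, standing on the table; origin at the middle of its underside. Bystander.
- spare: Spare yellow printed paddle, 5 mm thick, 90 mm long, lying on the table; origin at the middle of its underside. Bystander.

How it is judged:
By the outcome, as a careful person would: the job done as asked, in the order asked, and still so for the second after the job is handed in, with the robot touching nothing.
It also fails if it takes over 48 s, if anything falls off the work surface, if the arm or the gripper's body presses on something with over 40 N, if the wrist force passes 120 N, or if a joint passes its speed limit or range.

### The arm

A 6-joint arm with a two-finger parallel gripper is mounted at the origin on the work surface. World frame = base frame: x ahead of the robot, y to its left, z up, the work surface at z = 0. Lengths are in m, angles in degrees, forces in N, time in s.
With the tool pointing down it reaches from about 0.35 to 0.875 m from the base axis. Payload 4.2 kg.
Tool frame: the origin (TCP) lies at the very end of the fingers, on their centre line; the grasp point (between the pads) lies 19 mm behind it; z points along the fingers, x is the direction in which the jaws open and shut, and the axes are right-handed (so a half turn about z gives the same grasp; the last joint's range is limited). The gripper opens to 87 mm and grips with 3 to 60 N. Pads are 19 mm wide; open, the fingers measure 117 mm over their backs; the gripper's body (75 mm by 190 mm) begins 51 mm behind the grasp point.
Start: joints at [89.187, 22.042, 0.453, 0, -68.411, -14.817], TCP at [0.168, 0.602, 0.223] pointing down, gripper open.
Joint ranges: [-179.83, 179.83], [-69.29, 118.12], [-61.27, 80.66], [-181.25, 117.63], [-171.15, -9.14], [-177.46, 177.46]. Speed limits (degrees/s): [159.86, 159.86, 180, 180, 180, 180].

### API

Orientations are given as a 3x3 rotation matrix whose columns are the frame's x, y, z axes.
In Python, from station import r gives the robot as it stands.
- The arm moves only by the shell command python3 -m jog 'ROWS' [OPENING]. ROWS is JSON, a list of rows, each a list of 2 entries, a list of its own where there are three numbers: the shift along the tool's x, y, z in m, then the turn, a rotation vector about the tool's x, y, z in units of 5 degrees (1.0 is 5 degrees). A call has exactly 10 rows; each row is the pose to reach, as a shift and turn from the pose commanded when the call began, along the tool's axes at that moment; what a row does not reach only later rows make up. A row lasts 1/12 s, in which the tool goes at most 41.7 mm and 7.16 degrees, less where a joint would pass 70% of its speed; a pose out of reach is approached as far as the arm can. A call with a gripper value outside its range is refused whole. OPENING is the finger opening in m, from 0 to 0.087, set as the call begins (- or left out, the last holds). The fingers move at their own pace and stop on an object; the grip force is fixed at half the most. Time passes only in rows, so rows that repeat a pose let the fingers close, or fill a call up. It gives the time, the measured TCP pose, the force and the opening at its end, in the units of the state.
- r.sense(): the state, without advancing time (a new reading comes with each control period).
- r.capture(name): name is "scene" or "top" or "wrist"; returns (picture, depth): 420x560x3 uint8, blue, green, red; 420x560 float32, m along the optical axis (not along the pixel's ray), 0 where there is no reading.
- r.calibration(name): a dict with "fx", "fy", "cx", "cy" (pixels), "k1" (the pictures are not rectified: a ray, as slopes to the right and down, at radius r is drawn at 1 + k1 r^2 times it, then the intrinsics apply), "R" (3x3) and "t" (3): a world point X has camera coordinates R X + t; the wrist camera has in their place "tool_from_camera" (4x4, takes a point from camera to tool coordinates, whose origin is the TCP and whose axes are the tool frame's). Camera axes: x right, y down, z forward; pixel columns grow to the right and rows downward; lengths in m; the calibration is good to about 2 mm. A picture is of the moment at which its call begins: read the wrist's pose just before it. calibration takes no time and is no camera call.
- r.finish_job(): hands the job in, once; it reports no verdict.
Trained networks look in the newest picture that a camera, given by its name, has taken for a name from the list of things; names that differ only in an ending like _2 or _b are one class to them, and where a whole thing is asked for, a point or a joint stands for the part that bears it (a point fixed in the world has none). Each returns a list of dicts, best first, with "confidence" (0 to 1); they miss things now and then, are a little off and sometimes report something else, mostly with a low value. They report only what shows in the picture. A call takes as long as a camera call.
- r.cut_out(query, camera): "region" (420x560 bool, what is visible of it) and "uv" ([column, row] in pixels, amid what is visible of it).
The state is a dict: "time_s": time; "joints": joint angles; "joint_velocities": joint speeds; "effort": joint torques, N m; "tcp_pos": TCP position; "ee_rot": TCP orientation; "wrist_force": force on the tool from outside, world axes, zero at the start; "moment": the same for the moment, N m; "gripper_width": opening from 0.0 (shut) to 1.0 (fully open).
Only numpy, scipy, OpenCV 4.12 (cv2) and the standard library are available. Lean on these libraries where they do the work, as an engineer would, in place of code of your own. Each camera call takes 0.05 s, during which the arm holds its last target.

## Working session

There is one attempt and no reset: what is moved stays moved. The work goes in short steps, Python scripts to look and compute and a shell command to move; the robot and the scene stay as the last step left them, time stands still between calls to the robot, and variables do not carry over. Pictures are saved under pics/ and viewed, and the job is handed in when it is done.

```bash
ls; mkdir -p pics; cat > h.py <<'E'
import numpy as np,cv2
from station import r
def unproj(cam,u,v,d,tool=None):
    c=r.calibration(cam)
    x=(u-c["cx"])/c["fx"];y=(v-c["cy"])/c["fy"]
    s=np.array([x,y]);q=s.copy()
    for _ in range(20): q=s/(1+c["k1"]*(q@q))
    p=np.array([q[0]*d,q[1]*d,d])
    if cam=="wrist":
        T=np.array(c["tool_from_camera"]);p=T[:3,:3]@p+T[:3,3]
        R,t=tool
        return R@p+t
    return np.array(c["R"]).T@(p-np.array(c["t"]))
def cloud(cam,d,mask,tool=None):
    vs,us=np.nonzero(mask&(d>0))
    return np.array([unproj(cam,u,v,d[v,u],tool) for u,v in zip(us,vs)])
E
python3 - <<'E'
from h import *
for n in ("scene","top"):
    p,d=r.capture(n);cv2.imwrite(f"pics/{n}0.png",p);np.save(f"{n}0.npy",d)
    c=r.calibration(n);print(n,np.round(-np.array(c["R"]).T@np.array(c["t"]),3))
s=r.sense();print(s)
E
```

```text
pics
scene [0.87  0.351 0.818]
top [0.442 0.016 0.982]
{'time_s': 0.1, 'joints': array([ 8.91877064e+01,  2.20872181e+01,  3.88476363e-01, -2.55557208e-02,
       -6.84129620e+01, -1.48188183e+01]), 'joint_velocities': array([-0.01622455, -0.10456451,  0.2388537 ,  0.11302512, -0.04869488,
        0.00640402]), 'effort': array([ 7.28343621e-04, -3.91685557e+01,  1.87936538e+01,  4.23194647e+00,
        1.34576904e-02, -7.15167607e-05]), 'tcp_pos': array([0.16821532, 0.60137574, 0.22156523]), 'ee_rot': array([[-2.69600761e-01, -9.62972084e-01, -4.42343416e-04],
       [-9.62970127e-01,  2.69601106e-01, -1.94348629e-03],
       [ 1.99077932e-03, -9.80018873e-05, -9.99998014e-01]]), 'wrist_force': array([0.26005867, 0.65741084, 0.16008986]), 'moment': array([-0.00631647, -0.04028778,  0.00804821]), 'gripper_width': 0.9966644875020542}
```

View pics/scene0.png

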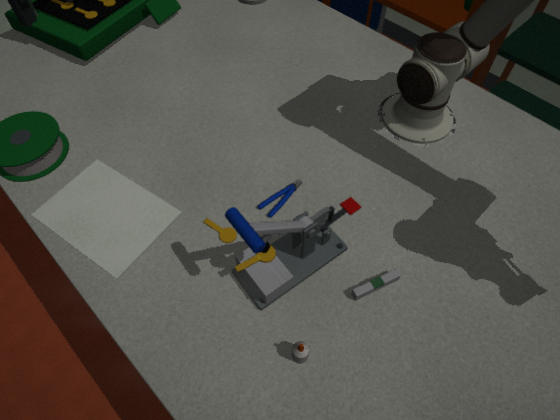

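View pics/top0.png

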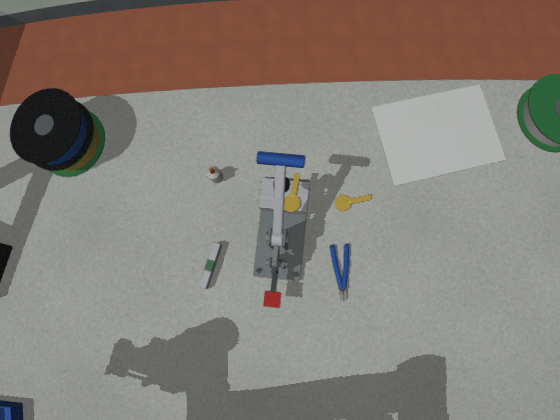

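The scene view shows the press in the middle, with the crossbar near (247,230) and the red tab near (350,206). In the top view the crossbar is at (281,159), the tab at (272,299), and the bystanders are 60–80 px to either side. Next I measure positions.

```bash
python3 - <<'E'
from h import *
for n in ("scene","top"):
    p=cv2.imread(f"pics/{n}0.png");d=np.load(f"{n}0.npy").astype(float)
    h=cv2.cvtColor(p,cv2.COLOR_BGR2HSV)
    H,S,V=[h[...,i] for i in range(3)]
    box=np.zeros(H.shape,bool)
    if n=="top": box[140:320,230:320]=1
    else: box[180:300,200:365]=1
    red=((H<8)|(H>172))&(S>170)&(V>90)&box
    bl=(H>100)&(H<130)&(S>150)&box
    for nm,m in (("red",red),("blue",bl)):
        if nm=="blue":
            k,l,st,_=cv2.connectedComponentsWithStats(m.astype(np.uint8));
            cand=[i for i in range(1,k)]
            i=max(cand,key=lambda i:(st[i,4] if (n=="top" or True) else 0))
            m=l==i
        P=cloud(n,d,m);print(n,nm,m.sum(),"med",np.round(np.median(P,0),4),"min",np.round(P.min(0),3),"max",np.round(P.max(0),3))
        top=P[P[:,2]>np.percentile(P[:,2],60)]
        c=P[:,:2]-P[:,:2].mean(0);w,v=np.linalg.eigh(np.cov(c.T));print("  axis",np.round(v[:,1],3),"mid", np.round([(P[:,:2]@v[:,1]).min(),(P[:,:2]@v[:,1]).max()],3), "top", np.round(np.median(top,0),4))
    for q in ("press","coupon"):
        r.capture(n)
        for o in r.cut_out(q,n)[:2]:
            print(n,q,o["confidence"],o["uv"],o["region"].sum())
E
```

```text
scene red 176 med [0.4107 0.0913 0.0734] min [ 0.361  0.074 -0.   ] max [0.428 0.109 0.077]
  axis [-0.854 -0.52 ] mid [-0.419 -0.353] top [0.4145 0.0909 0.0746]
scene blue 690 med [0.6753 0.0628 0.2443] min [0.639 0.012 0.153] max [0.689 0.101 0.249]
  axis [0.122 0.993] mid [0.094 0.182] top [0.6731 0.0582 0.2462]
scene press 0.74 [289.5, 249.6] 6888
scene coupon 0.67 [255.9, 260.4] 377
top red 214 med [0.4098 0.09   0.0738] min [0.394 0.074 0.069] max [0.425 0.108 0.078]
  axis [0.027 1.   ] mid [0.085 0.118] top [0.4097 0.0914 0.0751]
top blue 531 med [0.6689 0.0555 0.2446] min [0.655 0.011 0.232] max [0.685 0.099 0.249]
  axis [0.134 0.991] mid [0.101 0.188] top [0.6722 0.0526 0.2461]
top press 0.98 [278.9, 223.5] 5454
top coupon 0.63 [292.0, 201.0] 357
top coupon 0.55 [277.8, 181.7] 1669
```

```bash
cat >> h.py <<'E'
RW=np.array([[-.136,-.9907,0],[-.9907,.136,0],[0,0,-1.]])
U=np.array([.9907,-.136,0]); TAB=np.array([.410,.091,.075]); HINGE=np.array([.5388,.0733,.115])
def to(p,R=RW):
    from scipy.spatial.transform import Rotation as Ro
    s=r.sense();A=s["ee_rot"];print("shift",np.round(A.T@(np.array(p)-s["tcp_pos"]),4),"turn5",np.round(Ro.from_matrix(A.T@R).as_rotvec(degrees=True)/5,3),"t",round(s["time_s"],2),"tcp",np.round(s["tcp_pos"],4),"F",np.round(s["wrist_force"],1))
E
python3 -m jog '[[[0.01,-0.009,0.002],[0,0,-0.1]],[[0.03,-0.026,0.005],[0,0,-0.3]],[[0.055,-0.047,0.009],[0,0,-0.5]],[[0.08,-0.068,0.013],[0,0,-0.7]],[[0.105,-0.09,0.017],[0,0,-0.9]],[[0.13,-0.111,0.021],[0,0,-1.1]],[[0.155,-0.132,0.025],[0,0,-1.3]],[[0.18,-0.154,0.029],[0,0,-1.5]],[[0.2,-0.17,0.033],[0,0,-1.56]],[[0.214,-0.182,0.036],[0,0,-1.56]]]' 0
python3 -c "
from h import *
to([.403,.092,.15])"
```

```text
time_s: 1.33
tcp_pos: [0.2863, 0.3443, 0.1865]
ee_rot: [[-0.137, -0.991, -0.0], [-0.991, 0.137, -0.0], [0.0, 0.0, -1.0]]
wrist_force: [0.4, -1.0, -0.3]
gripper_width: 0.327
shift [ 0.2339 -0.1502  0.0365] turn5 [ 0.003 -0.003 -0.014] t 1.33 tcp [0.2863 0.3443 0.1865] F [ 0.4 -1.  -0.3]
```

```bash

python3 -m jog '[[[0.015,-0.009,0.002],[0,0,0]],[[0.04,-0.026,0.006],[0,0,0]],[[0.07,-0.045,0.011],[0,0,0]],[[0.1,-0.064,0.016],[0,0,0]],[[0.13,-0.083,0.021],[0,0,0]],[[0.16,-0.103,0.026],[0,0,0]],[[0.19,-0.122,0.031],[0,0,0]],[[0.215,-0.138,0.034],[0,0,0]],[[0.232,-0.149,0.0365],[0,0,0]],[[0.234,-0.150,0.0365],[0,0,0]]]' 0
python3 - <<'E'
from h import *
to([.403,.092,.085])
s=r.sense();p,d=r.capture("wrist");cv2.imwrite("pics/w1.png",p)
p,_=r.capture("scene");cv2.imwrite("pics/s1.png",cv2.resize(p[150:330,200:440],(800,600)))
E
```

```text
time_s: 2.17
tcp_pos: [0.4031, 0.092, 0.1497]
ee_rot: [[-0.14, -0.99, -0.001], [-0.99, 0.14, -0.001], [0.001, 0.001, -1.0]]
wrist_force: [-0.1, -0.2, 0.5]
gripper_width: 0.004
shift [-0.0001  0.0001  0.0647] turn5 [ 0.008 -0.009 -0.051] t 2.17 tcp [0.4031 0.092  0.1497] F [-0.1 -0.2  0.5]
```

View pics/s1.png

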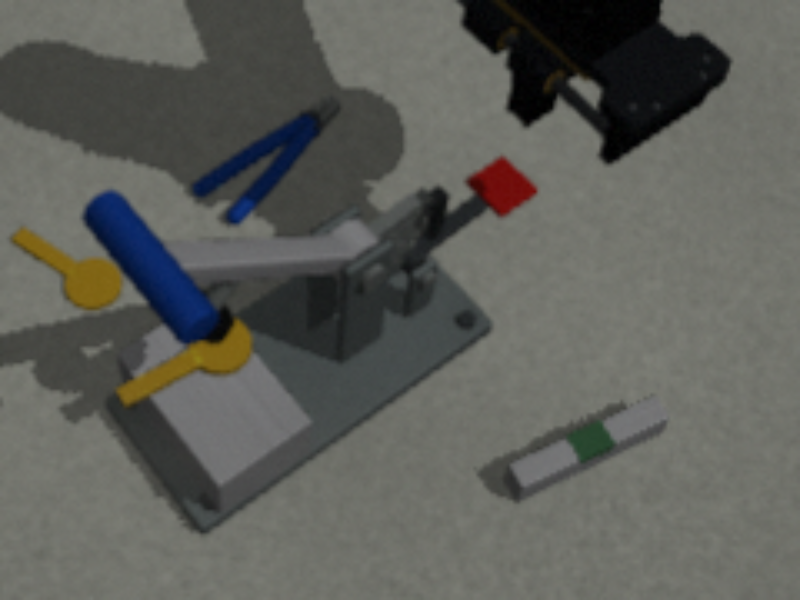

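View pics/w1.png

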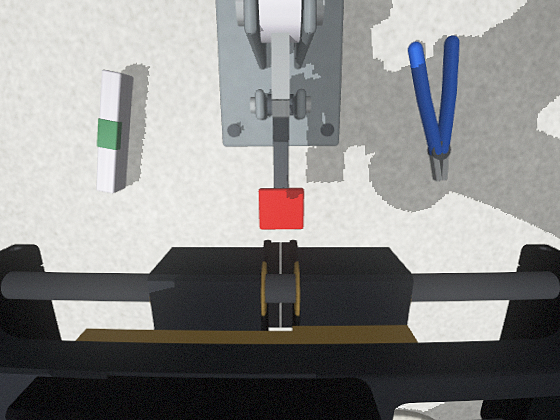

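The scene view shows the hand coming in over the tab, and the wrist view shows the closed fingertips at column 281, in line with the red tab (281,208). Before going down I check where the camera sits on the hand.

```bash
python3 - <<'E'
from h import *
print(np.round(r.calibration("wrist")["tool_from_camera"],3))
s=r.sense();p,d=r.capture("wrist")
h=cv2.cvtColor(p,cv2.COLOR_BGR2HSV);m=((h[...,0]<8)|(h[...,0]>172))&(h[...,1]>170)&(h[...,2]>90)
m[250:]=0
P=cloud("wrist",d.astype(float),m,(s["ee_rot"],s["tcp_pos"]))
print(np.round(np.median(P,0),4),np.round(P.min(0),3),np.round(P.max(0),3))
E
```

```text
[[ 1.    -0.     0.001  0.   ]
 [ 0.     0.963  0.271 -0.074]
 [-0.001 -0.271  0.963 -0.163]
 [ 0.     0.     0.     1.   ]]
[0.4099 0.0903 0.0744] [0.392 0.071 0.072] [0.429 0.109 0.076]
```

```bash

python3 -m jog '[[[0,0,0.008],[0,0,0]],[[0,0,0.022],[0,0,0]],[[0,0,0.038],[0,0,0]],[[0,0,0.052],[0,0,0]],[[0,0,0.064],[0,0,0]],[[0,0,0.072],[0,0,0]],[[0,0,0.078],[0,0,0]],[[0,0,0.083],[0,0,0]],[[0,0,0.087],[0,0,0]],[[0,0,0.089],[0,0,0]]]' 0
python3 -c "
from h import *
to([.403,.092,.055])"
```

```text
time_s: 3.15
tcp_pos: [0.4025, 0.0947, 0.0608]
ee_rot: [[-0.136, -0.991, -0.0], [-0.991, 0.136, 0.0], [0.0, 0.0, -1.0]]
wrist_force: [-3.1, 1.5, 2.0]
gripper_width: 0.001
shift [ 0.0026 -0.0009  0.0058] turn5 [ 0.003 -0.     0.002] t 3.15 tcp [0.4025 0.0947 0.0608] F [-3.1  1.5  2. ]
```

```bash

python3 -m jog '[[[0,0,0.001],[0,0,0]],[[0,0,0.002],[0,0,0]],[[0,0,0.003],[0,0,0]],[[0,0,0.004],[0,0,0]],[[0,0,0.005],[0,0,0]],[[0,0,0.005],[0,0,0]],[[0,0,0.006],[0,0,0]],[[0,0,0.006],[0,0,0]],[[0,0,0.006],[0,0,0]],[[0,0,0.006],[0,0,0]]]' 0
python3 -c "
from h import *
to([.403,.092,.055])
p,d=r.capture('wrist');cv2.imwrite('pics/w2.png',p)"
```

```text
time_s: 3.98
tcp_pos: [0.4029, 0.0946, 0.0555]
ee_rot: [[-0.136, -0.991, 0.001], [-0.991, 0.136, 0.0], [-0.0, -0.0, -1.0]]
wrist_force: [-3.2, -0.8, 5.7]
gripper_width: 0.006
shift [ 0.0025 -0.0004  0.0005] turn5 [-0.006  0.002 -0.   ] t 3.98 tcp [0.4029 0.0946 0.0555] F [-3.2 -0.8  5.7]
```

View pics/w2.png

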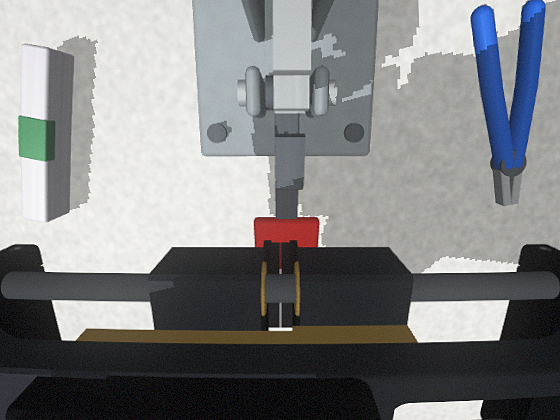

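The fingertips are on the red tab at (287,233). The upward force is 5.7 N, so I press a little further to make sure it reaches the stop.

```bash

python3 -m jog '[[[0,0,0.0005],[0,0,0]],[[0,0,0.001],[0,0,0]],[[0,0,0.0015],[0,0,0]],[[0,0,0.002],[0,0,0]],[[0,0,0.002],[0,0,0]],[[0,0,0.0025],[0,0,0]],[[0,0,0.0025],[0,0,0]],[[0,0,0.003],[0,0,0]],[[0,0,0.003],[0,0,0]],[[0,0,0.003],[0,0,0]]]' 0
python3 -c "
from h import *
to([.403,.092,.055])"
```

```text
time_s: 4.87
tcp_pos: [0.4031, 0.0946, 0.0547]
ee_rot: [[-0.135, -0.991, 0.001], [-0.991, 0.135, -0.0], [0.0, -0.001, -1.0]]
wrist_force: [-10.8, 0.7, 28.5]
gripper_width: 0.003
shift [ 0.0026 -0.0003 -0.0003] turn5 [-0.014 -0.001  0.014] t 4.87 tcp [0.4031 0.0946 0.0547] F [-10.8   0.7  28.5]
```

The force rose to 28 N with no more travel, so the tab is on its stop. I lift off and check it.

```bash

python3 -m jog '[[[0,0,-0.002],[0,0,0]],[[0,0,-0.006],[0,0,0]],[[0,0,-0.015],[0,0,0]],[[0,0,-0.03],[0,0,0]],[[0,0,-0.05],[0,0,0]],[[0,0,-0.07],[0,0,0]],[[0,0,-0.09],[0,0,0]],[[0,0,-0.1],[0,0,0]],[[0,0,-0.105],[0,0,0]],[[0,0,-0.105],[0,0,0]]]' 0
python3 - <<'E'
from h import *
s=r.sense();p,d=r.capture("wrist");cv2.imwrite("pics/w3.png",p)
h=cv2.cvtColor(p,cv2.COLOR_BGR2HSV);m=((h[...,0]<8)|(h[...,0]>172))&(h[...,1]>170)&(h[...,2]>90)
m[250:]=0
P=cloud("wrist",d.astype(float),m,(s["ee_rot"],s["tcp_pos"]))
print("tab",np.round(np.median(P,0),4),np.round(P.min(0),3),np.round(P.max(0),3))
to(HINGE-np.array([0,0,0])+U*.1+[0,0,.2])
to(HINGE+U*.1316+[0,0,.165])
E
```

```text
time_s: 5.7
tcp_pos: [0.4035, 0.0949, 0.1579]
ee_rot: [[-0.136, -0.991, 0.003], [-0.991, 0.136, 0.001], [-0.002, -0.002, -1.0]]
wrist_force: [0.8, 0.2, 0.3]
gripper_width: 0.003
tab [0.4107 0.0896 0.0557] [0.392 0.071 0.051] [0.427 0.108 0.06 ]
shift [ 0.0023 -0.2377 -0.1579] turn5 [-0.005  0.007 -0.005] t 5.75 tcp [0.4028 0.0945 0.157 ] F [-0.4 -0.7 -0.7]
shift [ 0.0023 -0.2693 -0.1229] turn5 [-0.005  0.007 -0.005] t 5.75 tcp [0.4028 0.0945 0.157 ] F [-0.4 -0.7 -0.7]
```

View pics/w3.png

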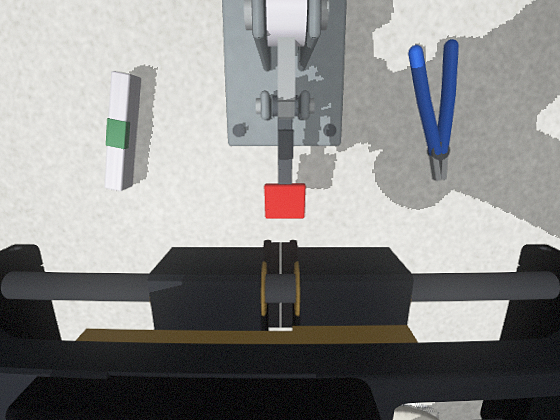

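The tab stayed down. Its middle is now at 0.0557 m and tilted, with the red tab at (285,201) in the wrist view. Next I move above the crossbar.

```bash

python3 -m jog '[[[0,0,-0.015],[0,0,0]],[[0,0,-0.04],[0,0,0]],[[0,0,-0.07],[0,0,0]],[[0,-0.012,-0.1],[0,0,0]],[[0.001,-0.035,-0.12],[0,0,0]],[[0.001,-0.065,-0.125],[0,0,0]],[[0.001,-0.095,-0.125],[0,0,0]],[[0.001,-0.125,-0.125],[0,0,0]],[[0.002,-0.15,-0.125],[0,0,0]],[[0.002,-0.165,-0.125],[0,0,0]]]' 0
python3 - <<'E'
from h import *
to(HINGE+U*.1316+[0,0,.155])
p,d=r.capture("wrist");cv2.imwrite("pics/w4.png",p)
E
```

```text
time_s: 6.58
tcp_pos: [0.5678, 0.0694, 0.2792]
ee_rot: [[-0.137, -0.991, -0.003], [-0.991, 0.137, -0.001], [0.002, 0.003, -1.0]]
wrist_force: [0.4, 0.8, 0.5]
gripper_width: 0.003
shift [-0.     -0.1023  0.0089] turn5 [ 0.036 -0.021 -0.017] t 6.58 tcp [0.5678 0.0694 0.2792] F [0.4 0.8 0.5]
```

View pics/w4.png

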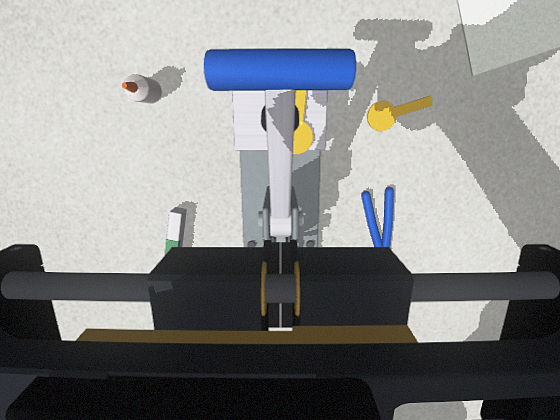

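The blue crossbar is centred at (280,70), in line with the fingertips at column 281. I go above it and down close to its top.

```bash

python3 -m jog '[[[0,-0.01,0],[0,0,0]],[[0,-0.03,0],[0,0,0]],[[0,-0.055,0],[0,0,0]],[[0,-0.08,0],[0,0,0]],[[0,-0.097,0.002],[0,0,0]],[[0,-0.102,0.006],[0,0,0]],[[0,-0.102,0.012],[0,0,0]],[[0,-0.102,0.018],[0,0,0]],[[0,-0.102,0.022],[0,0,0]],[[0,-0.102,0.024],[0,0,0]]]' 0
python3 - <<'E'
from h import *
to(HINGE+U*.1316+[0,0,.135])
p,d=r.capture("scene");cv2.imwrite("pics/s5.png",cv2.resize(p[120:330,180:460],(800,600)))
for t in np.arange(0,.76,.05):
    a=np.radians(43)-t; print(round(t,2),np.round([.18*np.cos(a)-.1316,.18*(np.sin(np.radians(43))-np.sin(a))],4))
E
```

```text
time_s: 7.47
tcp_pos: [0.6656, 0.0563, 0.2573]
ee_rot: [[-0.136, -0.991, -0.002], [-0.991, 0.136, -0.0], [0.0, 0.002, -1.0]]
wrist_force: [0.2, -0.5, -0.8]
gripper_width: 0.008
shift [ 0.0004 -0.0036  0.0073] turn5 [ 0.017 -0.004  0.004] t 7.47 tcp [0.6656 0.0563 0.2573] F [ 0.2 -0.5 -0.8]
0.0 [0. 0.]
0.05 [0.006  0.0067]
0.1 [0.0116 0.0138]
0.15 [0.0169 0.0211]
0.2 [0.0218 0.0286]
0.25 [0.0263 0.0364]
0.3 [0.0304 0.0444]
0.35 [0.0342 0.0526]
0.4 [0.0375 0.061 ]
0.45 [0.0403 0.0695]
0.5 [0.0428 0.0781]
0.55 [0.0448 0.0869]
0.6 [0.0464 0.0958]
0.65 [0.0475 0.1047]
0.7 [0.0482 0.1137]
0.75 [0.0484 0.1227]
```

View pics/s5.png

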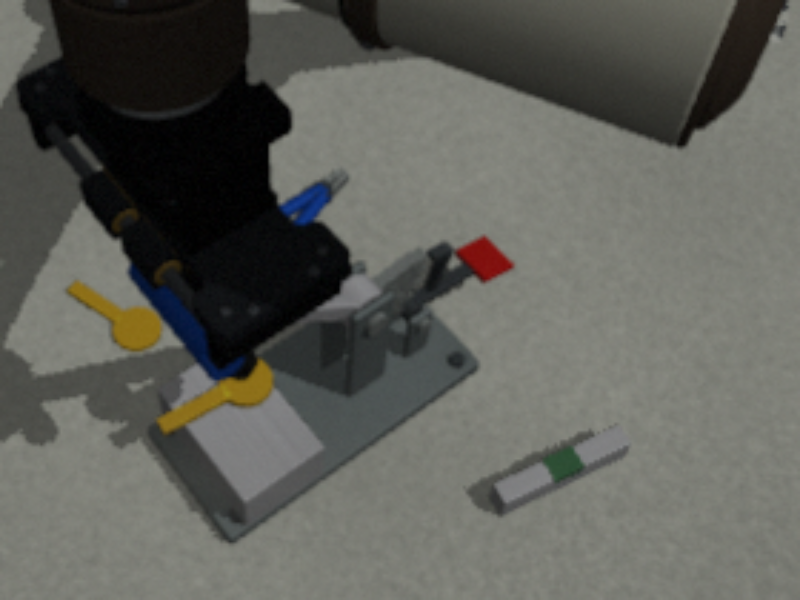

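```bash

python3 -m jog '[[[0,-0.003,0.003],[0,0,0]],[[0,-0.004,0.006],[0,0,0]],[[0,-0.005,0.009],[0,0,0]],[[0,-0.007,0.012],[0,0,0]],[[0,-0.01,0.016],[0,0,0]],[[0,-0.013,0.019],[0,0,0]],[[0,-0.016,0.023],[0,0,0]],[[0,-0.018,0.026],[0,0,0]],[[0,-0.021,0.030],[0,0,0]],[[0,-0.021,0.030],[0,0,0]]]' 0
python3 - <<'E'
from h import *
s=r.sense();z=s["tcp_pos"][2]
for t in (.2,.3,.4,.5,.6,.7,.75):
    a=.75-t
    print(t,end=" ");to(HINGE+U*.18*np.cos(a)+[0,0,.012+.18*np.sin(a)])
p,d=r.capture("wrist");cv2.imwrite("pics/w6.png",p)
E
```

```text
time_s: 8.35
tcp_pos: [0.6893, 0.0532, 0.2278]
ee_rot: [[-0.136, -0.991, 0.003], [-0.991, 0.136, -0.0], [-0.0, -0.003, -1.0]]
wrist_force: [1.9, 0.9, 2.3]
gripper_width: 0.001
0.2 shift [ 0.0005 -0.0016  0.0067] turn5 [-0.031  0.004 -0.004] t 8.35 tcp [0.6893 0.0532 0.2278] F [1.9 0.9 2.3]
0.3 shift [ 0.0005 -0.0102  0.0225] turn5 [-0.031  0.004 -0.004] t 8.35 tcp [0.6893 0.0532 0.2278] F [1.9 0.9 2.3]
0.4 shift [ 0.0005 -0.0171  0.0391] turn5 [-0.031  0.004 -0.004] t 8.35 tcp [0.6893 0.0532 0.2278] F [1.9 0.9 2.3]
0.5 shift [ 0.0005 -0.0224  0.0563] turn5 [-0.031  0.004 -0.004] t 8.35 tcp [0.6893 0.0532 0.2278] F [1.9 0.9 2.3]
0.6 shift [ 0.0005 -0.0259  0.074 ] turn5 [-0.031  0.004 -0.004] t 8.35 tcp [0.6893 0.0532 0.2278] F [1.9 0.9 2.3]
0.7 shift [ 0.0005 -0.0277  0.0919] turn5 [-0.031  0.004 -0.004] t 8.35 tcp [0.6893 0.0532 0.2278] F [1.9 0.9 2.3]
0.75 shift [ 0.0005 -0.0279  0.1009] turn5 [-0.031  0.004 -0.004] t 8.35 tcp [0.6893 0.0532 0.2278] F [1.9 0.9 2.3]
```

View pics/w6.png

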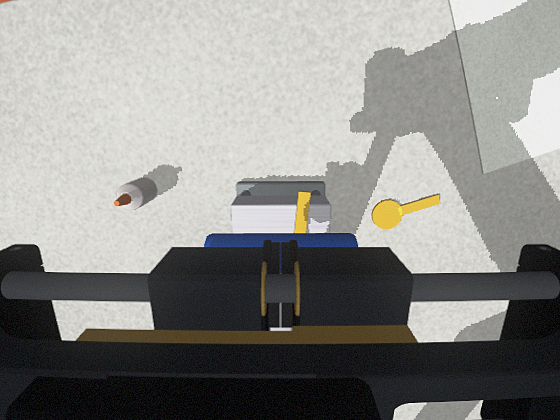

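The fingertips are centred on the bar at (281,240), and it moves at about 2 N. I continue along the arc.

```bash

python3 -m jog '[[[0,-0.003,0.006],[0,0,0]],[[0,-0.006,0.012],[0,0,0]],[[0,-0.009,0.018],[0,0,0]],[[0,-0.012,0.024],[0,0,0]],[[0,-0.014,0.030],[0,0,0]],[[0,-0.016,0.036],[0,0,0]],[[0,-0.018,0.042],[0,0,0]],[[0,-0.02,0.048],[0,0,0]],[[0,-0.022,0.054],[0,0,0]],[[0,-0.022,0.056],[0,0,0]]]' 0
python3 - <<'E'
from h import *
for t in (.6,.65,.7,.75):
    a=.75-t
    print(t,end=" ");to(HINGE+U*.18*np.cos(a)+[0,0,.012+.18*np.sin(a)])
p,d=r.capture("scene");cv2.imwrite("pics/s7.png",cv2.resize(p[120:330,180:460],(800,600)))
E
```

```text
time_s: 9.23
tcp_pos: [0.71, 0.0502, 0.1712]
ee_rot: [[-0.137, -0.991, 0.0], [-0.991, 0.137, 0.0], [-0.0, -0.0, -1.0]]
wrist_force: [2.4, -0.6, 3.8]
gripper_width: 0.008
0.6 shift [ 0.0004 -0.0052  0.0173] turn5 [-0.003  0.001 -0.006] t 9.23 tcp [0.71   0.0502 0.1712] F [ 2.4 -0.6  3.8]
0.65 shift [ 0.0004 -0.0064  0.0262] turn5 [-0.003  0.001 -0.006] t 9.23 tcp [0.71   0.0502 0.1712] F [ 2.4 -0.6  3.8]
0.7 shift [ 0.0004 -0.007   0.0352] turn5 [-0.003  0.001 -0.006] t 9.23 tcp [0.71   0.0502 0.1712] F [ 2.4 -0.6  3.8]
0.75 shift [ 0.0004 -0.0072  0.0442] turn5 [-0.003  0.001 -0.006] t 9.23 tcp [0.71   0.0502 0.1712] F [ 2.4 -0.6  3.8]
```

View pics/s7.png

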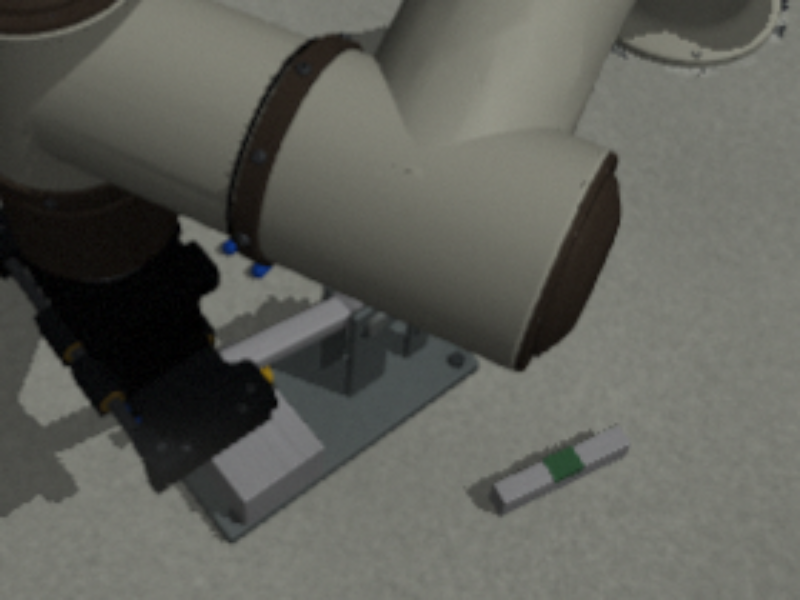

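The press arm is following the hand down. The robot's forearm hides part of the view but is well above the press. I continue more slowly towards the stop.

```bash

python3 -m jog '[[[0,-0.001,0.005],[0,0,0]],[[0,-0.003,0.01],[0,0,0]],[[0,-0.005,0.016],[0,0,0]],[[0,-0.006,0.022],[0,0,0]],[[0,-0.006,0.027],[0,0,0]],[[0,-0.007,0.032],[0,0,0]],[[0,-0.007,0.036],[0,0,0]],[[0,-0.007,0.039],[0,0,0]],[[0,-0.007,0.040],[0,0,0]],[[0,-0.007,0.040],[0,0,0]]]' 0
python3 -m jog '[[[0,0,0.0005],[0,0,0]],[[0,0,0.001],[0,0,0]],[[0,0,0.0015],[0,0,0]],[[0,0,0.002],[0,0,0]],[[0,0,0.0025],[0,0,0]],[[0,0,0.003],[0,0,0]],[[0,0,0.0035],[0,0,0]],[[0,0,0.004],[0,0,0]],[[0,0,0.004],[0,0,0]],[[0,0,0.004],[0,0,0]]]' 0
```

```text
time_s: 10.12
tcp_pos: [0.716, 0.0493, 0.1315]
ee_rot: [[-0.136, -0.991, -0.001], [-0.991, 0.136, -0.0], [0.0, 0.001, -1.0]]
wrist_force: [1.3, 0.0, 1.7]
gripper_width: 0.006
time_s: 10.95
tcp_pos: [0.7163, 0.0493, 0.1279]
ee_rot: [[-0.136, -0.991, -0.0], [-0.991, 0.136, -0.0], [0.0, 0.0, -1.0]]
wrist_force: [-0.1, 0.9, 1.7]
gripper_width: 0.004
```

```bash

python3 -m jog '[[[0,0,0.0005],[0,0,0]],[[0,0,0.001],[0,0,0]],[[0,0,0.001],[0,0,0]],[[0,0,0.0015],[0,0,0]],[[0,0,0.0015],[0,0,0]],[[0,0,0.002],[0,0,0]],[[0,0,0.002],[0,0,0]],[[0,0,0.002],[0,0,0]],[[0,0,0.002],[0,0,0]],[[0,0,0.002],[0,0,0]]]' 0
```

```text
time_s: 11.78
tcp_pos: [0.7164, 0.0493, 0.1273]
ee_rot: [[-0.136, -0.991, 0.0], [-0.991, 0.136, -0.0], [0.0, -0.0, -1.0]]
wrist_force: [-2.6, -0.2, 7.2]
gripper_width: 0.003
```

```bash

python3 -m jog '[[[0,0,0.0005],[0,0,0]],[[0,0,0.001],[0,0,0]],[[0,0,0.001],[0,0,0]],[[0,0,0.0015],[0,0,0]],[[0,0,0.0015],[0,0,0]],[[0,0,0.0015],[0,0,0]],[[0,0,0.0015],[0,0,0]],[[0,0,0.0015],[0,0,0]],[[0,0,0.0015],[0,0,0]],[[0,0,0.0015],[0,0,0]]]' 0
```

```text
time_s: 12.62
tcp_pos: [0.7165, 0.0492, 0.1272]
ee_rot: [[-0.136, -0.991, 0.001], [-0.991, 0.136, -0.001], [0.0, -0.001, -1.0]]
wrist_force: [-3.5, 0.7, 11.1]
gripper_width: 0.007
```

The arm is on its stop: the tip stays at 0.1272 m (0.127 expected) while the force climbs. I retreat straight up, then sideways so both fixed cameras can see.

```bash

python3 -m jog '[[[0,0,-0.002],[0,0,0]],[[0,0,-0.008],[0,0,0]],[[0,0,-0.02],[0,0,0]],[[0,0,-0.04],[0,0,0]],[[0,0,-0.065],[0,0,0]],[[0,0,-0.09],[0,0,0]],[[0,0,-0.115],[0,0,0]],[[0,0,-0.135],[0,0,0]],[[0,0,-0.15],[0,0,0]],[[0,0,-0.155],[0,0,0]]]' 0
python3 -m jog '[[[-0.01,0,0],[0,0,0]],[[-0.03,0.005,0],[0,0,0]],[[-0.06,0.01,0],[0,0,0]],[[-0.09,0.02,0],[0,0,0]],[[-0.12,0.03,0],[0,0,0]],[[-0.15,0.04,0],[0,0,0]],[[-0.18,0.05,0],[0,0,0]],[[-0.21,0.06,0],[0,0,0]],[[-0.235,0.065,0],[0,0,0]],[[-0.25,0.07,0],[0,0,0]]]' 0
python3 - <<'E'
from h import *
to([.6,.3,.3])
p,d=r.capture("scene");cv2.imwrite("pics/s9.png",cv2.resize(p[120:330,180:460],(800,600)))
for n in ("top","scene"):
    p,d=r.capture(n);d=d.astype(float)
    if n=="top": cv2.imwrite("pics/t9.png",cv2.resize(p[120:330,160:440],(800,600)))
    h=cv2.cvtColor(p,cv2.COLOR_BGR2HSV);H,S,V=[h[...,i] for i in range(3)]
    box=np.zeros(H.shape,bool)
    if n=="top": box[140:320,230:320]=1
    else: box[205:300,200:365]=1
    for nm,m in (("red",((H<8)|(H>172))&(S>170)&(V>90)&box),("blue",(H>100)&(H<130)&(S>150)&box)):
        if not m.any(): print(n,nm,"none");continue
        k,l,st,_=cv2.connectedComponentsWithStats(m.astype(np.uint8));m=l==1+st[1:,4].argmax()
        P=cloud(n,d,m);print(n,nm,m.sum(),np.round(np.median(P,0),4),np.round(P.min(0),3),np.round(P.max(0),3))
E
```

```text
time_s: 13.45
tcp_pos: [0.7175, 0.0494, 0.2832]
ee_rot: [[-0.136, -0.991, 0.005], [-0.991, 0.136, 0.001], [-0.002, -0.005, -1.0]]
wrist_force: [-0.1, 0.2, 0.3]
gripper_width: 0.007
time_s: 14.28
tcp_pos: [0.6798, 0.3101, 0.2767]
ee_rot: [[-0.134, -0.991, -0.003], [-0.991, 0.134, -0.001], [0.002, 0.003, -1.0]]
wrist_force: [-0.8, 0.8, -0.8]
gripper_width: 0.006
shift [ 0.0207  0.0778 -0.023 ] turn5 [ 0.038 -0.019  0.028] t 14.28 tcp [0.6798 0.3101 0.2767] F [-0.8  0.8 -0.8]
top red 201 [0.4094 0.0907 0.0543] [0.393 0.073 0.047] [0.425 0.107 0.06 ]
top blue 359 [0.7143 0.0485 0.125 ] [0.7   0.006 0.115] [0.728 0.093 0.129]
scene red 148 [0.4121 0.0925 0.0551] [0.396 0.074 0.048] [0.428 0.109 0.06 ]
scene blue 309 [0.7168 0.0352 0.1254] [0.703 0.006 0.119] [0.727 0.078 0.129]
```

View pics/s9.png

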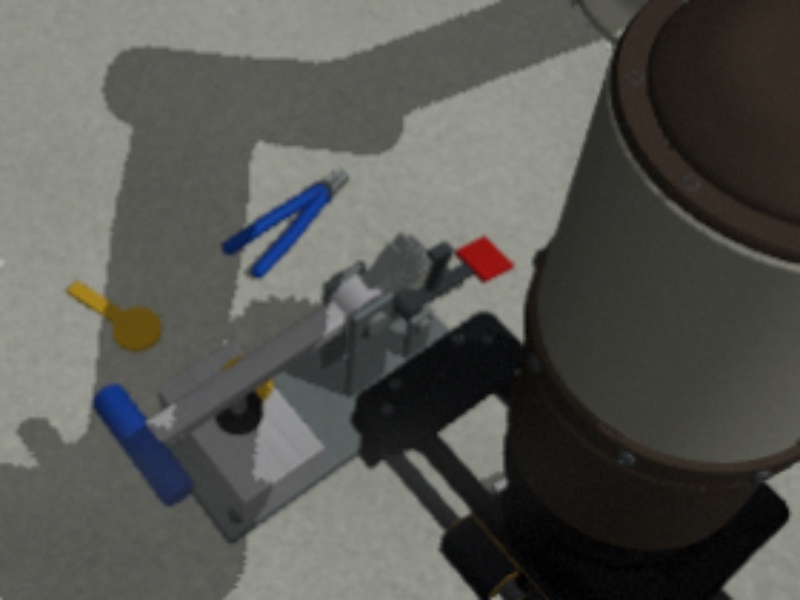

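View pics/t9.png

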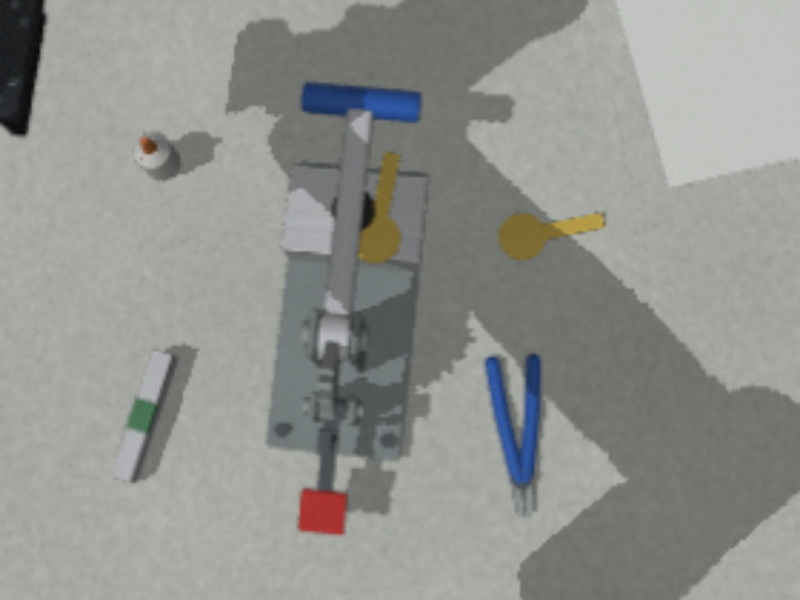

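Both views show the arm level, the crossbar down and the tab down. The coupon's disc, at (378,240) in the top crop, is visibly off-centre from the pad, so I check whether it or any bystander moved from its start position.

```bash
python3 - <<'E'
from h import *
p0=cv2.imread("pics/top0.png");d0=np.load("top0.npy").astype(float)
p1,d1=r.capture("top");d1=d1.astype(float);cv2.imwrite("pics/top10.png",p1)
def ym(p):
    h=cv2.cvtColor(p,cv2.COLOR_BGR2HSV);return (h[...,0]>14)&(h[...,0]<35)&(h[...,1]>130)
for nm,p,d in (("before",p0,d0),("after",p1,d1)):
    m=ym(p);b=np.zeros_like(m);b[165:220,280:310]=1
    P=cloud("top",d,m&b);print(nm,len(P),np.round(np.median(P,0),4),np.round(P.min(0),3),np.round(P.max(0),3))
    Q=(P[:,:2]-HINGE[:2]); a=np.c_[Q@U[:2],Q@np.array([-.136,-.9907])]
    print("  along u",np.round(np.percentile(a[:,0],[1,50,99]),3)," press y",np.round(np.percentile(a[:,1],[1,50,99]),3))
    b=np.zeros_like(m);b[180:220,325:380]=1;P=cloud("top",d,m&b);print("  spare",np.round(P.mean(0),4))
    h=cv2.cvtColor(p,cv2.COLOR_BGR2HSV);b=np.zeros_like(m);b[235:305,320:360]=1;P=cloud("top",d,b&(h[...,0]>100)&(h[...,0]<130)&(h[...,1]>150));print("  cutters",np.round(P.mean(0),4))
# black pad
h=cv2.cvtColor(p1,cv2.COLOR_BGR2HSV);b=np.zeros(h.shape[:2],bool);b[180:210,270:295]=1
P=cloud("top",d1,b&(h[...,2]<45));print("pad",len(P),np.round(np.median(P,0),3),P.min(0).round(3),P.max(0).round(3))
c=[cv2.resize(p[160:225,255:320],(390,390),interpolation=cv2.INTER_CUBIC) for p in (p0,p1)]
cv2.imwrite("pics/cmp.png",np.hstack(c))
E
```

```text
before 318 [0.6274 0.0379 0.0677] [0.601 0.025 0.061] [0.688 0.059 0.18 ]
  along u [0.067 0.092 0.152]  press y [0.005 0.021 0.036]
  spare [ 0.6329 -0.0935  0.0046]
  cutters [ 0.4794 -0.0671  0.0118]
after 276 [0.6291 0.0367 0.0677] [0.602 0.023 0.062] [0.688 0.054 0.112]
  along u [0.067 0.094 0.153]  press y [0.009 0.022 0.035]
  spare [ 0.6328 -0.0936  0.0047]
  cutters [ 0.4785 -0.0667  0.0119]
pad 29 [0.638 0.048 0.077] [0.628 0.044 0.076] [0.653 0.051 0.109]
```

View pics/cmp.png

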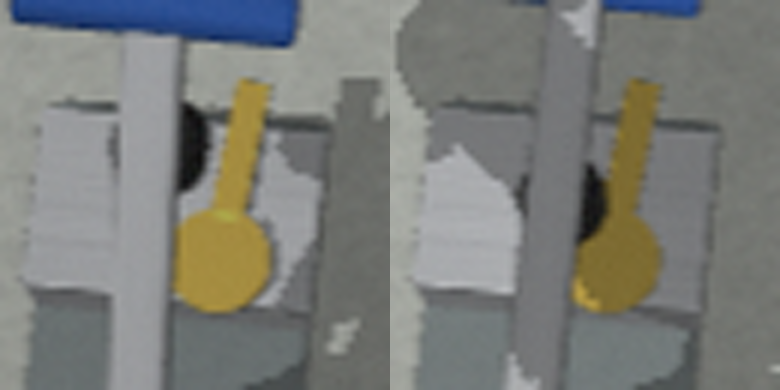

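The side-by-side shows the paddle where it was: the disc's right and bottom edges and the handle agree within about 1 px. The spare and cutters agree within 1 mm by measurement. The level (211,265) and glue (214,174) are at the same pixels. The hand is clear, so I hand the job in.

```bash
python3 -c "
from h import *
print(r.finish_job()); s=r.sense(); print(s['time_s'],s['wrist_force'])"
```

```text
the job is handed in; nothing more can be done
None
the job is handed in; nothing more can be done
```

I pressed the red tab to its stop, then pushed the blue crossbar down its arc until the arm stopped. The hand was then moved well clear and the job handed in, with the robot clock at about 14.5 s.

**Pawl:** the wrist force reached 28 N with no more travel. The tab top stayed at about 0.055 m after I let go, and was still there at the end.

**Press arm:** pushing took about 2–4 N, with no tooth catching. It stopped with the fingertips at 0.127 m, the height given for fully down. From 7 to 11 N the tip dropped only 0.1 mm. After I let go, the cameras showed the crossbar still down, top at about 0.13 m.

**Other things:** the spare paddle and cutters measured within 1 mm of where they started. The level and glue showed at the same place in the pictures.

**Did not fully agree:**
- The yellow paddle's disc was never centred under the pad; by the top view its centre is roughly 25 mm off. The pad appears to sit on the disc's edge, but the press arm hides that spot, so I could not confirm it. I left the paddle alone as told; it lies within 1–2 mm of its start.
- While pressing the tab, the tip was about 2.5 mm to one side of where I aimed, still well on the tab.

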